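# Wedge a row of cartons tight in a packing tray

### The arm

A 6-joint arm with a two-finger parallel gripper is mounted at the origin on a cart in front of the work surface, level with it; the furniture and walls round the work are solid. World frame = base frame: x ahead of the robot, y to its left, z up, the work surface at z = 0. Lengths are in mm, angles in rad, forces in N, time in s.
With the tool pointing down it reaches from about 325 to 775 mm from the base axis. Payload 9.3 kg.
Tool frame: the origin (TCP) lies between the finger pads; the fingertips stand 19 mm ahead of it and the grasp point (between the pads) is the TCP; z points along the fingers, y is the line along which they close (so a half turn about z gives the same grasp; the last joint's range is limited). The gripper opens to 85 mm and grips with 20 to 120 N. Pads are 22 mm wide; open, the fingers measure 114 mm over their backs; the gripper's body (76 mm by 85 mm) begins 54 mm behind the grasp point. The pads swing forward as they close: fully open they stand 13 mm farther back than shut.
Start: joints at [1.051, 0.259, 0.021, 1.334, 0, 1.418], TCP at [197.248, 513.41, 250.279] pointing down, gripper open.
Joint ranges: [-3.04, 3.04], [-0.91, 1.82], [-1.04, 1.36], [-1.92, 1.95], [-1.52, 1.45], [-3.14, 3.14]. Speed limits (rad/s): [2.22, 2.22, 2.79, 3.14, 3.14, 3.14].

### API

Orientations are given as a unit quaternion [x, y, z, w].
In Python, from plant import r, camera gives the robot as it stands.
- The arm moves only by the tool play_rows, never from a script. Its argument "steps" is a list of rows, each an object of numbers: "fingers": the finger opening in mm, from 0 to 85.4; "tx", "ty", "tz": the shift along the world's x, y, z in mm; "ax", "ay", "az": the turn, a rotation vector about the world's x, y, z in rad. In form: [{"fingers": .., "tx": .., "ty": .., "tz": .., "ax": .., "ay": .., "az": ..}, ...]. A call has 1 to 12 rows; each row shifts and turns the commanded pose from where the row before left it; what a row does not reach is not made up. A row lasts 1/8 s, in which the tool goes at most 62.5 mm and 10.7 degrees, less where a joint would pass 70% of its speed; a pose out of reach is approached as far as the arm can. A call is refused whole if a number of a shift passes 62.5 or a number of a turn 0.188, either way. A call with a gripper value outside its range is refused whole. The fingers move at their own pace and stop on an object; the grip force is fixed at half the most. Time passes only in rows, so rows that do not move let the fingers close. It gives the time, the measured TCP pose, the force, the opening and the grip force at its end, in the units of the state.
- r.observe(): the state, without advancing time (a new reading comes with each control period).
- camera(name): name is "scene" or "side" or "wrist"; returns a dict with "pixels" (420x560x3 uint8, blue, green, red), "camera_matrix" (3x3 intrinsics, pixels), "distortion" ([k1, k2, p1, p2, k3] as OpenCV has them; the pictures are not rectified), "view" (4x4, takes a point from world to camera coordinates). Camera axes: x right, y down, z forward; pixel columns grow to the right and rows downward; lengths in mm; the calibration is good to about 2 mm. A picture is of the moment at which its call begins. There is no depth.
- r.sign_off(): hands the job in; it is judged then, once.
The state is a dict: "t": time; "joint_pos": joint angles; "qd": joint speeds; "joint_torque": joint torques, N m; "tcp_pos": TCP position; "orientation": TCP orientation; "force": force on the tool from outside, world axes, zero at the start; "wrist_torque": the same for the moment, N m; "grip_width": finger opening in mm; "grasp_force": force on a finger pad.
Only numpy, scipy, OpenCV 4.12 (cv2) and the standard library are available. Lean on these libraries where they do the work, as an engineer would, in place of code of your own. Each camera call takes 0.05 s, during which the arm holds its last target. There are 200 camera calls.

### The job

Finish packing the wooden tray: set the loose carton down flat in the row, next to the carton that is already there, then lay the wooden wedge flat in the gap that is left, thin end first from the near side with its straight face to the carton, and drive it fully home so that both cartons are locked tight against the stop. Let go of everything, and leave the bottle, the can and the eyepiece where they are.

Things in the scene. Friction and masses are not known exactly. Their poses are not given: they have to be found in the camera images.
- tray: Wooden packing tray fixed to the desk, 72 mm wide (x, away from the robot), 214 mm long (y, along the row). Origin on the desk, mid-width; floor top 5 mm up. Side rails: tops 13 mm up, inner faces at x = +-29.6 mm, at y = -102 to -8 and +44 to +54 mm; the 52 mm gap between, beside the second carton's place, is a finger notch (bare floor).
- stop_face (a point): Centre of the stop's inner face, at the right-hand (-y) end of the tray (tray y = -102 mm); the stop is 38 mm high. Axes as the tray's. The row is packed against it.
- slot_mouth (a point): Where the wedge enters: middle of the slot's wide end (tray x -36, y +68 mm, floor level; axes as the tray's). Beyond it at +y stands a cheek 35 mm high, inner face slanted 1:6: tray y = +79.7 mm at the near edge x = -36, +67.7 mm at x = +36 mm. A flat tongue at floor level (y +50 to +100 mm) reaches 50 mm out towards the robot to carry the wedge.
- carton_home (a point): Centre of the loose carton when the row is tight (tray coordinates x 0, y +16.6, z +22 mm; axes as the tray's). The carton already packed has its place 78.8 mm farther along -y.
- wedge_home (a point): Centre of the wedge when driven home (tray x -2, y +65, z +20 mm; axes as the tray's): its thick end then stands 14 mm out of the tray's near edge, its thin end 10 mm out of the far edge. For each 1 mm of looseness left in the row the wedge first touches 6 mm farther out; driven on, it slides along the cheek (1 mm towards the stop per 6 mm) and pushes the cartons up.
- packed_carton_center (a point): Brown cardboard carton, lid up, that already stands in the tray at the stop end but loose, 1 to 6 mm from the stop; slides freely. 57 mm (x) by 79 mm (y, along the row) by 34 mm high, about 0.1 kg. Point at its centre, half-way up.
- loose_carton_center (a point): Same kind of carton, lid up, lying on the desk in front of the tray: 57 mm (x) by 79 mm (y) by 34 mm high, about 0.1 kg. To be gripped across its 57 mm sides. Point at its centre, half-way up; either end may go first.
- wedge_center (a point): Pale waxed wooden wedge lying on the desk in front of the tray, 96 mm long (x), 30 mm high, tapering in plan from 26 mm at the -x end to 10 mm at the +x end (1:6). Straight face at y = -9 mm, parallel to x; the slanted face (+y side) matches the tray's cheek. About 0.05 kg. A firm push (15 to 20 N) on its thick end jams it, and friction keeps it; a light touch leaves it loose. Point at mid-length, half-way up, 9 mm from either long face.
- oil_bottle: Bystander: dropper bottle, 29 mm across, 76 mm high; origin at the centre of its foot.
- objective_can: Bystander: black screw-top can, 36 mm across, 50 mm high; origin at the centre of its foot.
- spare_eyepiece: Bystander: spare eyepiece with a black top, 33 mm across, 45 mm high; origin at the centre of its foot.

How it is judged:
By the outcome, as a careful person would: the job done as asked, in the order asked, and still so for the second after the job is handed in, with the robot touching nothing.
It also fails if it takes over 72 s, if anything falls off the work surface, if the arm or the gripper's body presses on something with over 40 N, if the wrist force passes 120 N, or if a joint passes its speed limit or range.

## Working session

There is one attempt and no reset: what is moved stays moved. The work goes in short steps, Python scripts to look and compute and a tool call to move; the robot and the scene stay as the last step left them, time stands still between calls to the robot, and variables do not carry over. Pictures are saved under pics/ and viewed, at most 10 in all, crops included, and the job is handed in when it is done.

Besides the shell and the picture viewer there is one more tool, called after "Request:" as name(argument=value, ...), one argument or row to a line, values as JSON. play_rows: Moves the arm, as the interface text tells. Its arguments: {"type":"object","properties":{"steps":{"type":"array"}},"required":["steps"]}

```bash
ls; mkdir -p pics; python3 - <<'E'
from plant import r,camera
import cv2,pickle
d={}
for n in("scene","side","wrist"):
    c=camera(n);d[n]=c;cv2.imwrite(f"pics/{n}0.png",c["pixels"])
pickle.dump(d,open("c0.pkl","wb"))
o=r.observe();print(o["t"],o["tcp_pos"],o["orientation"],o["force"],o["grip_width"])
E
```

```text
pics
0.15 [197.1478815  513.25857328 249.78421849] [ 1.82361769e-01  9.83231363e-01 -4.94212646e-04 -1.68003012e-04] [-0.66960312 -0.2942669  -0.30578351] 85.32278019403418
```

View pics/scene0.png

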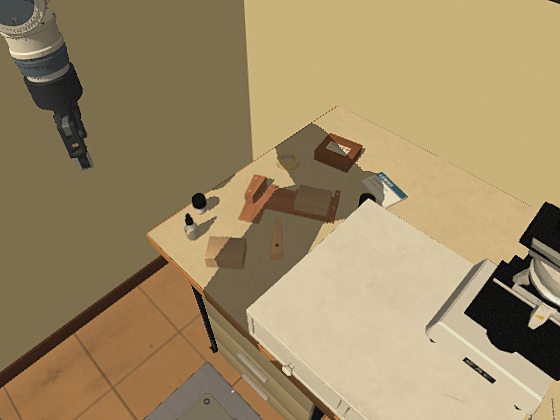

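View pics/side0.png

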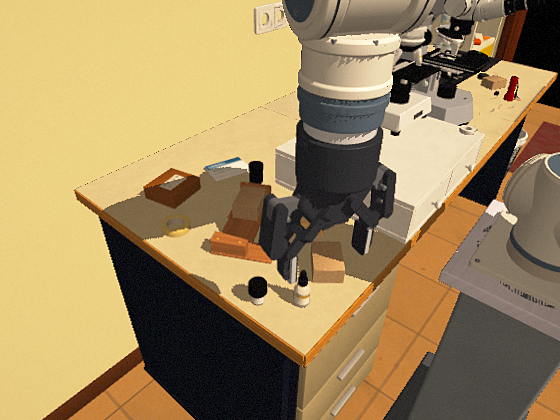

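The scene view shows the loose carton at about (225,252), the wedge (278,240), the tray with its packed carton (318,200), the cheek (257,188), bottle (190,230) and can (199,203). In the side view the arm covers part of the work. I'll compute rough positions next.

```bash
cat > h.py <<'E'
import numpy as np,cv2,pickle
def ray(c,uv):
    uv=np.array(uv,float).reshape(-1,1,2)
    p=cv2.undistortPoints(uv,np.array(c["camera_matrix"],float),np.array(c["distortion"],float)).reshape(-1,2)
    V=np.array(c["view"],float);R,t=V[:3,:3],V[:3,3]
    d=np.c_[p,np.ones(len(p))]@R
    return -R.T@t,d/np.linalg.norm(d,axis=1)[:,None]
def plane(c,uv,z):
    o,d=ray(c,uv);s=(z-o[2])/d[:,2];return o+s[:,None]*d
def tri(obs):
    A=np.zeros((3,3));b=np.zeros(3);L=[]
    for c,uv in obs:
        o,d=ray(c,[uv]);P=np.eye(3)-np.outer(d[0],d[0]);A+=P;b+=P@o;L.append((P,o))
    x=np.linalg.solve(A,b);return x,[float(np.linalg.norm(P@(x-o))) for P,o in L]
def proj(c,X):
    V=np.array(c["view"],float)
    return cv2.projectPoints(np.array(X,float).reshape(-1,1,3),cv2.Rodrigues(V[:3,:3])[0],V[:3,3],np.array(c["camera_matrix"],float),np.array(c["distortion"],float))[0].reshape(-1,2)
E
python3 - <<'E'
from h import *
np.set_printoptions(precision=1,suppress=True)
d=pickle.load(open("c0.pkl","rb"))
c=d["scene"]
print(plane(c,[(225,246),(278,237),(257,188),(318,195),(335,215),(190,236),(199,210),(250,310),(367,205),(150,237),(340,107),(338,150)],20))
for n in d: print(n,ray(d[n],[(280,210)]))
from plant import r
E
```

```text
[[326.6 310.4  20. ]
 [421.8 246.3  20. ]
 [492.6 384.4  20. ]
 [577.2 264.1  20. ]
 [556.4 196.3  20. ]
 [291.1 384.9  20. ]
 [351.4 429.6  20. ]
 [262.2 165.6  20. ]
 [632.5 161.4  20. ]
 [228.3 445.4  20. ]
 [903.8 450.   20. ]
 [740.6 331.2  20. ]]
scene (array([ 58. , -99.8, 689.2]), array([[ 0.5,  0.4, -0.8]]))
side (array([ 25.4, 802.3, 559.9]), array([[ 0.5, -0.6, -0.6]]))
wrist (array([129.5, 539.1, 372.8]), array([[ 0.3, -0.1, -1. ]]))
```

View pics/wrist0.png

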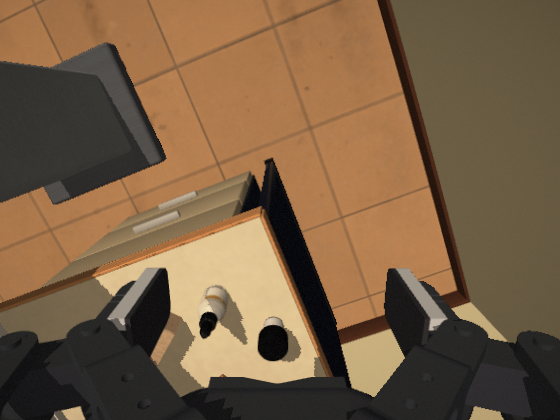

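The wrist view shows the bottle (212,305), the can (273,340) and only a corner of the work. I'll move over the work for a proper look.

Request:
play_rows(
  steps=[
    {"tx":28,"ty":-23,"tz":8},
    {"tx":28,"ty":-23,"tz":8},
    {"tx":28,"ty":-23,"tz":8},
    {"tx":28,"ty":-23,"tz":8},
    {"tx":28,"ty":-23,"tz":8},
    {"tx":28,"ty":-23,"tz":8},
    {"tx":28,"ty":-23,"tz":8},
    {"tx":28,"ty":-23,"tz":8},
    {"tx":28,"ty":-23,"tz":8},
    {"tx":28,"ty":-23,"tz":8},
    {"tx":0},
    {"tx":0},
  ],
)

```text
validation failed for argument at $.st...
```

```bash
python3 - <<'E'
from plant import r,camera
import cv2,pickle
d={n:camera(n) for n in("side","wrist")}
for n in d: cv2.imwrite(f"pics/{n}1.png",cv2.resize(d[n]["pixels"],(800,600),interpolation=cv2.INTER_CUBIC))
pickle.dump(d,open("c1.pkl","wb"))
o=r.observe();print(o["t"],o["tcp_pos"],o["orientation"],o["joint_pos"])
E
```

```text
0.25 [197.19585617 513.30257256 249.96869355] [ 1.82385666e-01  9.83227011e-01 -3.16934465e-04 -1.11545476e-04] [1.05138342e+00 2.58910972e-01 2.11420891e-02 1.33369942e+00
 1.62043156e-06 1.41820798e+00]
```

View pics/wrist1.png

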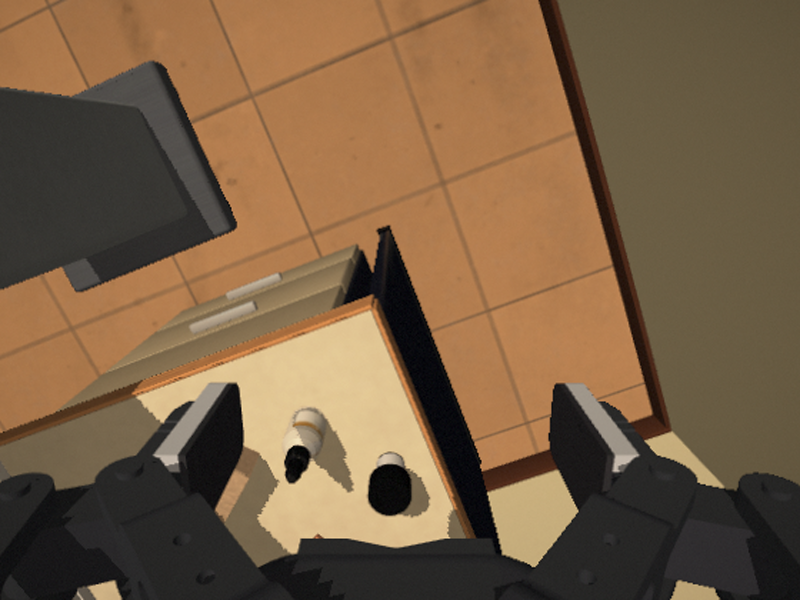

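The call was refused because every row needs all the fields, so this picture is the same as before. I'll resend it with full rows.

Request:
play_rows(
  steps=[
    {"fingers":85,"tx":28,"ty":-23,"tz":8,"ax":0,"ay":0,"az":0},
    {"fingers":85,"tx":28,"ty":-23,"tz":8,"ax":0,"ay":0,"az":0},
    {"fingers":85,"tx":28,"ty":-23,"tz":8,"ax":0,"ay":0,"az":0},
    {"fingers":85,"tx":28,"ty":-23,"tz":8,"ax":0,"ay":0,"az":0},
    {"fingers":85,"tx":28,"ty":-23,"tz":8,"ax":0,"ay":0,"az":0},
    {"fingers":85,"tx":28,"ty":-23,"tz":8,"ax":0,"ay":0,"az":0},
    {"fingers":85,"tx":28,"ty":-23,"tz":8,"ax":0,"ay":0,"az":0},
    {"fingers":85,"tx":28,"ty":-23,"tz":8,"ax":0,"ay":0,"az":0},
    {"fingers":85,"tx":28,"ty":-23,"tz":8,"ax":0,"ay":0,"az":0},
    {"fingers":85,"tx":28,"ty":-23,"tz":8,"ax":0,"ay":0,"az":0},
    {"fingers":85,"tx":0,"ty":0,"tz":0,"ax":0,"ay":0,"az":0},
    {"fingers":85,"tx":0,"ty":0,"tz":0,"ax":0,"ay":0,"az":0},
  ],
)

```text
t: 1.75
tcp_pos: [476.9, 283.5, 330.0]
orientation: [0.183, 0.983, -0.0, -0.0]
force: [0.4, -0.3, -0.1]
grip_width: 84.9
grasp_force: 0.0
```

```bash
cat > snap.py <<'E'
import sys
from plant import r,camera
import cv2,pickle
k=sys.argv[1]
d={n:camera(n) for n in("scene","side","wrist")}
for n in d: cv2.imwrite(f"pics/{n}{k}.png",cv2.resize(d[n]["pixels"],(800,600),interpolation=cv2.INTER_CUBIC))
pickle.dump(d,open(f"c{k}.pkl","wb"))
o=r.observe();print(o["t"],o["tcp_pos"],o["orientation"],o["joint_pos"],o["force"],o["grip_width"],o["grasp_force"])
E
python3 snap.py 2
```

```text
1.9 [476.44794823 284.04141177 330.24658871] [ 1.81802513e-01  9.83335055e-01  1.27109663e-05 -1.22591668e-04] [3.86226393e-01 2.58267078e-01 2.21992185e-01 1.53471428e+00
 1.53527551e-04 7.51864785e-01] [ 0.4419978  -0.18542024  0.63288459] 84.92043382571988 0.0
```

View pics/wrist2.png

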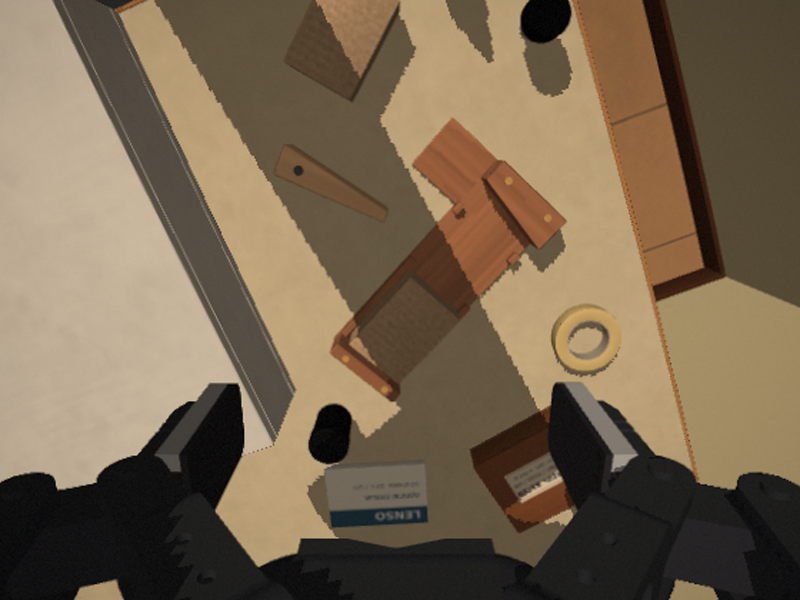

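The wrist view at 800x600 scale shows these positions:
- **Wedge:** thick end (289,145)/(276,178), thin end (388,208)/(384,220).
- **Tray:** stop screws (345,358)/(388,391), cheek screws (508,181)/(547,218), tongue corners (452,118)/(413,163).
- **Packed carton:** its top is around (407,328).
- **Loose carton:** cut off at the top, with its near corner at (352,100).

I'll cast rays, then take a second view nearer to the loose carton.

```bash
python3 - <<'E'
from h import *
np.set_printoptions(precision=1,suppress=True)
c=pickle.load(open("c2.pkl","rb"))["wrist"]
s=560/800
def P(n,pts,z): 
    X=plane(c,np.array(pts)*s,z);print(n,z,X[:,:2].tolist().__repr__() and X[:,:2].round(1).tolist());return X
st=P("stop screws",[(345,358),(388,391)],38)
ch=P("cheek screws",[(508,181),(547,218)],35)
P("tongue",[(452,118),(413,163)],5)
w=P("wedge top",[(289,145),(276,178),(384,220),(388,208)],30)
P("packed top",[(412,275),(460,317),(406,380),(357,338)],39)
P("loose",[(285,62),(320,0),(398,0)],34); P("loosebot",[(352,100)],0)
P("box edge bottom",[(275,443),(295,390),(100,5)],0)
print(np.degrees(np.arctan2(*(st[1]-st[0])[1::-1])), np.linalg.norm(st[1]-st[0]),np.linalg.norm(ch[1]-ch[0]))
print([np.linalg.norm(w[i]-w[(i+1)%4]) for i in range(4)])
P("bystanders",[(330,435),(547,20)],45)
print(ray(c,[(280,210)]))
E
```

```text
stop screws 38 [[558.3, 205.8], [600.4, 229.0]]
cheek screws 35 [[466.8, 381.2], [505.5, 401.6]]
tongue 5 [[406.7, 359.0], [428.9, 316.9]]
wedge top 30 [[380.4, 231.2], [399.8, 211.3], [461.4, 279.1], [453.6, 285.6]]
packed top 39 [[510.1, 284.8], [558.0, 309.6], [595.7, 247.4], [544.8, 222.5]]
loose 34 [[324.9, 253.3], [295.6, 293.9], [315.8, 346.5]]
loosebot 0 [[364.4, 288.1]]
box edge bottom 0 [[631.2, 97.1], [585.5, 139.2], [224.7, 128.8]]
28.81289785338041 47.97934981974577 43.775020361063135
[np.float64(27.751010129024266), np.float64(91.57574225240106), np.float64(10.167034153876267), np.float64(91.14097386778664)]
bystanders 45 [[618.9, 167.1], [367.7, 440.1]]
(array([408.8, 309.6, 453.2]), array([[ 0.3, -0.1, -1. ]]))
```

Request:
play_rows(
  steps=[
    {"fingers":85,"tx":-30,"ty":2,"tz":0,"ax":0,"ay":0,"az":0},
    {"fingers":85,"tx":-30,"ty":2,"tz":0,"ax":0,"ay":0,"az":0},
    {"fingers":85,"tx":-30,"ty":2,"tz":0,"ax":0,"ay":0,"az":0},
    {"fingers":85,"tx":0,"ty":0,"tz":0,"ax":0,"ay":0,"az":0},
    {"fingers":85,"tx":0,"ty":0,"tz":0,"ax":0,"ay":0,"az":0},
  ],
)

```text
t: 2.52
tcp_pos: [387.2, 289.8, 330.5]
orientation: [0.182, 0.983, 0.0, 0.0]
force: [0.2, -0.1, -0.7]
grip_width: 85.1
grasp_force: 0.0
```

```bash
python3 snap.py 3
```

```text
2.675 [387.78743287 289.50152916 329.99810375] [ 1.82454580e-01  9.83214268e-01 -1.19523615e-04 -1.23260438e-04] [ 4.67688531e-01  1.32769975e-01  6.02007708e-02  1.49856809e+00
 -4.07113349e-05  8.34653266e-01] [-0.12179388 -0.19183768  0.29282603] 84.74054654534392 0.0
```

View pics/wrist3.png

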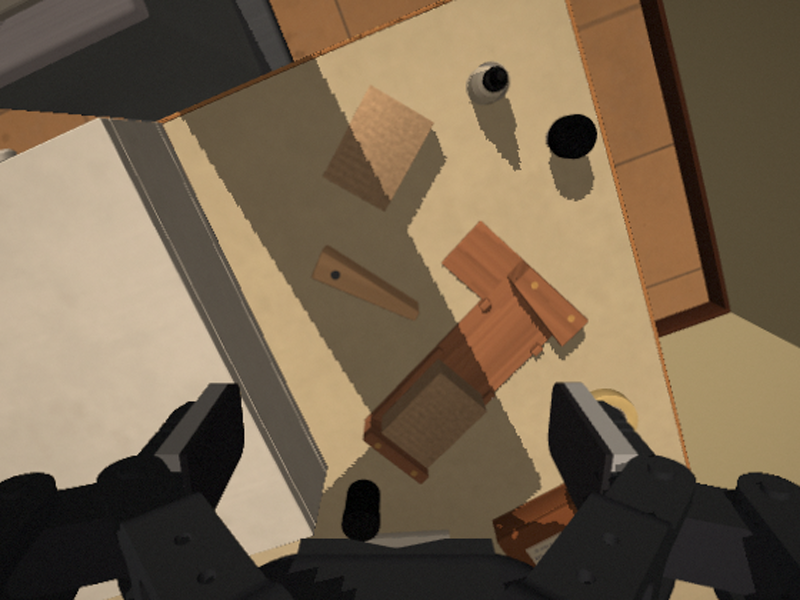

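View 3 shows everything: loose carton top (371,86)/(434,124)/(324,176), wedge (327,247)/(312,277)/(417,308), stop screws (376,445)/(418,476), cheek screws (535,286)/(570,318). I'll triangulate across views 2 and 3.

```bash
python3 - <<'E'
from h import *
np.set_printoptions(precision=1,suppress=True)
c2=pickle.load(open("c2.pkl","rb"))["wrist"];D3=pickle.load(open("c3.pkl","rb"));c3=D3["wrist"]
s=.7
F={"stop1":((345,358),(376,445),38),"stop2":((388,391),(418,476),38),"chk1":((508,181),(535,286),35),"chk2":((547,218),(570,318),35),
"tonA":((452,118),(481,221),5),"tonB":((413,163),(443,263),5),
"w1":((289,145),(327,247),30),"w2":((276,178),(312,277),30),"w3":((384,220),(415,319),30),"w4":((388,208),(418,307),30),"hole":((298,170),(335,275),30),
"p1":((412,275),(437,363),39),"p2":((460,317),(486,404),39),"p4":((357,338),(383,425),39),"p3":((406,380),(429,465),39),
"l1":(None,(371,86),34),"l2":(None,(434,124),34),"l3":(None,(387,210),0),"l4":((285,62),(324,176),34)}
def sub(c,p):
    g=cv2.cvtColor(c["pixels"],cv2.COLOR_BGR2GRAY);q=np.array([[p]],np.float32)*s
    q2=cv2.cornerSubPix(g,q.copy(),(3,3),(-1,-1),(3,30,.01))
    return (q2 if np.linalg.norm(q2-q)<2.5 else q)[0,0]
for n,(a,b,z) in F.items():
    b=sub(c3,b) if 'stop' not in n and 'chk' not in n and n!='hole' else np.array(b)*s
    o=[n,b,plane(c3,[b],z)[0,:2]]
    if a:
        a=sub(c2,a)if 'stop' not in n and 'chk' not in n and n!='hole' else np.array(a)*s
        o+=[plane(c2,[a],z)[0,:2],"tri",*tri([(c2,a),(c3,b)])]
    print(*o)
# crop mosaics of native picture enlarged: loose carton+wedge, tray
im=c3["pixels"];cv2.imwrite("pics/crop3.png",cv2.resize(im[50:350,200:420],None,fx=2,fy=2,interpolation=cv2.INTER_CUBIC)[:600])
sc=pickle.load(open("c0.pkl","rb"))["scene"]["pixels"]
cv2.imwrite("pics/scr0.png",cv2.resize(sc[130:330,140:400],None,fx=3,fy=3,interpolation=cv2.INTER_CUBIC))
E
```

```text
stop1 [263.2 311.5] [558.  204.9] [558.3 205.8] tri [559.1 204.9  36. ] [0.4678994459048082, 0.46789944590488475]
stop2 [292.6 333.2] [602.1 229. ] [600.4 229. ] tri [596.7 230.6  46. ] [0.06882364379853015, 0.06882364379848244]
chk1 [374.5 200.2] [467.5 381.9] [466.8 381.2] tri [466.4 381.1  38. ] [0.3718463771197513, 0.3718463771198565]
chk2 [399.  222.6] [505.  401.6] [505.5 401.6] tri [506.1 402.2  32.5] [0.023964124986665315, 0.02396412498672671]
tonA [335.4 153.8] [404.6 358.9] [405.6 359.2] tri [405.6 359.6  -0.3] [0.1517195674545135, 0.15171956745452456]
tonB [308.5 185.7] [430.5 314.8] [428.9 316.9] tri [428.4 315.8  13.6] [0.9770066821507147, 0.9770066821506687]
w1 [228.2 170.8] [374.1 233.4] [380.4 231.2] tri [378.3 226.   -3.1] [0.9165603761019626, 0.9165603761019796]
w2 [217.6 194.4] [395.7 210.4] [399.8 211.3] tri [399.3 206.1  10. ] [0.6085072465378922, 0.6085072465378949]
w3 [290.5 223.8] [461.3 278.5] [462.8 278. ] tri [463.8 277.6  22.3] [0.2125308580663814, 0.2125308580664474]
w4 [292.6 214.9] [451.5 284.8] [455.9 284.7] tri [458.3 283.3   8.3] [0.07077346114999328, 0.07077346114979548]
hole [234.5 192.5] [400.8 230.1] [400.4 230.1] tri [400.4 230.4  31.7] [0.0014653486218231884, 0.0014653486218000865]
p1 [305.9 254.1] [501.6 283.3] [511.2 282.8] tri [523.7 279.5 -11.3] [0.10782198345297905, 0.10782198345304626]
p2 [339.2 284.6] [555.7 308.4] [559.8 308.6] tri [567.1 308.3  19. ] [0.21213402325271735, 0.21213402325269187]
p4 [268.1 297.5] [540.7 218.4] [544.8 222.5] tri [550.9 216.3  20. ] [2.2102056699993176, 2.2102056699993002]
p3 [300.3 325.5] [594.  242.6] [595.7 247.4] tri [598.3 244.   32.7] [2.4889004388434084, 2.4889004388434257]
l1 [258.6  58.6] [273.1 311.9]
l2 [303.8  86.8] [317.5 347.2]
l3 [268.7 147.9] [369.5 285.1]
l4 [224.9 122.5] [321.9 252. ] [323.2 252.1] tri [321.9 251.1  27.5] [0.09438977612745375, 0.09438977612743261]
```

View pics/crop3.png

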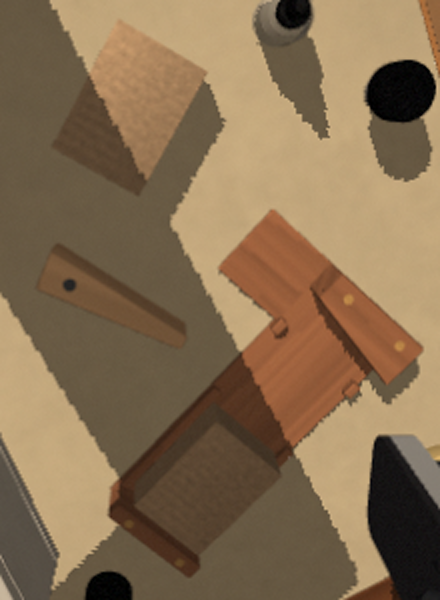

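The crop shows clean outlines of the loose carton, wedge, screws, rails and packed carton. The results hold together:
- **Loose carton:** about 57 x 78 mm, centre (320,300), yaw 39°.
- **Tray:** yaw about 28.8°, origin about (528,313).
- **Triangulated heights:** close to those given in the text.

Next I'll move above the loose carton and check again from closer.

Request:
play_rows(
  steps=[
    {"fingers":85,"tx":-14,"ty":2,"tz":-30,"ax":0,"ay":0,"az":-0.131},
    {"fingers":85,"tx":-14,"ty":2,"tz":-30,"ax":0,"ay":0,"az":-0.131},
    {"fingers":85,"tx":-14,"ty":2,"tz":-30,"ax":0,"ay":0,"az":-0.131},
    {"fingers":85,"tx":-13,"ty":2,"tz":-30,"ax":0,"ay":0,"az":-0.131},
    {"fingers":85,"tx":-13,"ty":2,"tz":-30,"ax":0,"ay":0,"az":0},
    {"fingers":85,"tx":0,"ty":0,"tz":-30,"ax":0,"ay":0,"az":0},
    {"fingers":85,"tx":0,"ty":0,"tz":0,"ax":0,"ay":0,"az":0},
    {"fingers":85,"tx":0,"ty":0,"tz":0,"ax":0,"ay":0,"az":0},
  ],
)

```text
t: 3.68
tcp_pos: [320.0, 299.7, 151.1]
orientation: [0.431, 0.902, 0.0, 0.0]
force: [-0.3, -0.4, 0.0]
grip_width: 84.7
grasp_force: 0.0
```

```bash
python3 snap.py 4; cat > meas.py <<'E'
# segment contours by colour in wrist view k; print polygon corners
from h import *
np.set_printoptions(precision=1,suppress=True)
def quad(c,near,thr=None,z=34,lo=None,hi=None):
    hsv=cv2.cvtColor(cv2.GaussianBlur(c["pixels"],(3,3),0),cv2.COLOR_BGR2HSV)
    m=cv2.inRange(hsv,lo,hi);m=cv2.morphologyEx(m,cv2.MORPH_OPEN,np.ones((3,3)));m=cv2.morphologyEx(m,cv2.MORPH_CLOSE,np.ones((5,5)))
    C,_=cv2.findContours(m,0,2);return m,C
E
python3 - <<'E'
from meas import *
d=pickle.load(open("c4.pkl","rb"));c=d["wrist"]
# predicted carton corners at top
ctr=np.array([319.7,299.6]);a=np.radians(39);R=np.array([[np.cos(a),-np.sin(a)],[np.sin(a),np.cos(a)]])
X=[[*(ctr+R@np.array(p)),34] for p in((-28.5,-39.5),(28.5,-39.5),(28.5,39.5),(-28.5,39.5))]
print(proj(c,X))
hsv=cv2.cvtColor(c["pixels"],cv2.COLOR_BGR2HSV)
for p in ((0,0),(10,20),(-10,-20),(10,-25),(-10,25)):
    u=proj(c,[[*(ctr+R@np.array(p)),34]])[0].astype(int);print(u,hsv[u[1],u[0]])
E
```

```text
3.825 [319.99647156 299.69108024 151.28643194] [4.30966399e-01 9.02367553e-01 7.29316349e-04 4.79710579e-04] [ 5.60802739e-01  1.24379934e-01 -4.13675610e-01  1.03099517e+00
 -3.03362505e-05  1.45193000e+00] [ 0.24522842  0.00527415 -0.39753586] 85.37867956121984 0.0
[[237.3 262.1]
 [317.1 262.1]
 [320.8 151.2]
 [233.6 151.2]]
[277 209] [ 15 116 185]
[292 180] [ 14 116 189]
[262 236] [ 15 113  97]
[291 243] [ 14 109  98]
[262 173] [ 15 117 191]
```

View pics/wrist4.png

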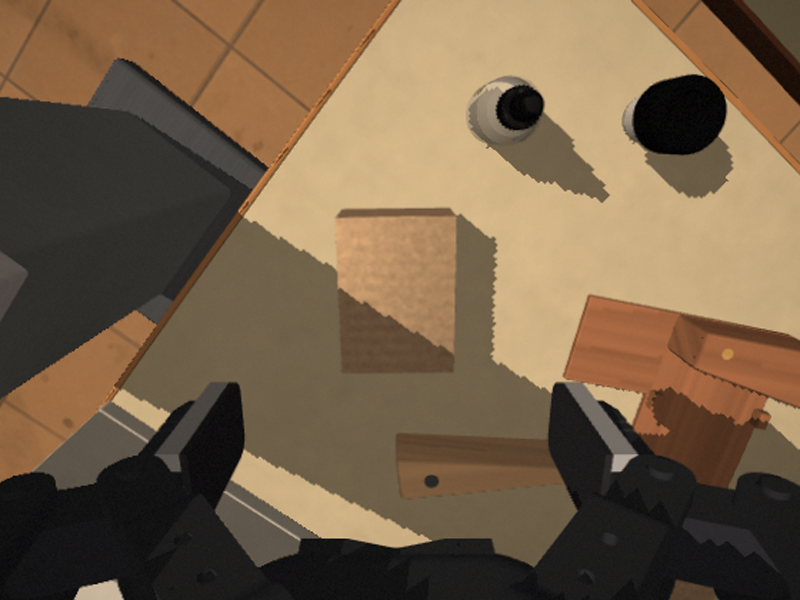

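View 4 shows the loose carton squarely between the fingers, with its top corners at (336,216)/(456,214)/(455,371)/(343,373), about 1° off. I'll descend and grip.

Request:
play_rows(
  steps=[
    {"fingers":85,"tx":0,"ty":0,"tz":-40,"ax":0,"ay":0,"az":0},
    {"fingers":85,"tx":0,"ty":0,"tz":-40,"ax":0,"ay":0,"az":0},
    {"fingers":85,"tx":0,"ty":0,"tz":-30,"ax":0,"ay":0,"az":0},
    {"fingers":85,"tx":0,"ty":0,"tz":-15,"ax":0,"ay":0,"az":0},
    {"fingers":85,"tx":0,"ty":0,"tz":0,"ax":0,"ay":0,"az":0},
    {"fingers":40,"tx":0,"ty":0,"tz":0,"ax":0,"ay":0,"az":0},
    {"fingers":40,"tx":0,"ty":0,"tz":0,"ax":0,"ay":0,"az":0},
    {"fingers":40,"tx":0,"ty":0,"tz":0,"ax":0,"ay":0,"az":0},
    {"fingers":40,"tx":0,"ty":0,"tz":0,"ax":0,"ay":0,"az":0},
    {"fingers":40,"tx":0,"ty":0,"tz":0,"ax":0,"ay":0,"az":0},
    {"fingers":40,"tx":0,"ty":0,"tz":0,"ax":0,"ay":0,"az":0},
  ],
)

```text
t: 5.2
tcp_pos: [319.9, 299.8, 26.5]
orientation: [0.431, 0.902, 0.001, 0.001]
force: [-0.6, -1.0, 7.0]
grip_width: 55.6
grasp_force: 63.6
```

```bash
python3 - <<'E'
from meas import *
c3=pickle.load(open("c3.pkl","rb"))["wrist"];c4=pickle.load(open("c4.pkl","rb"))["wrist"]
T=lambda a,b:print(*tri([(c3,np.array(a)*.7),(c4,np.array(b)*.7)]))
T((371,86),(336,216));T((434,124),(456,214));T((324,176),(343,373))
for n,a,b in (("tonA",(481,221),(588,295)),("tonB",(443,263),(565,377)),("chk1",(535,286),(727,354)),("hole",(335,275),(431,481))):print(n);T(a,b)
print(plane(c4,np.array([(505,128)])*.7,0),plane(c3,np.array([(160,122),(325,465),(110,120)])*.7,0))
E
```

```text
[273.9 312.1  27.4] [0.45996459618109, 0.4599645961809162]
[317.5 348.   23.1] [0.03580654079252577, 0.035806540792516946]
[323.2 253.9  36.1] [0.1688434246038032, 0.1688434246037991]
tonA
[407.2 360.1  -1.1] [0.5805349936493022, 0.5805349936491685]
tonB
[429.7 317.    2.6] [0.3879222717185856, 0.38792227171853266]
chk1
[468.3 382.   32.7] [0.2315591637016187, 0.2315591637015797]
hole
[400.9 229.9  29.2] [0.06852588021952298, 0.06852588021954131]
[[312.4 395.4   0. ]] [[233.6 138.6   0. ]
 [582.9 138.8   0. ]
 [216.5 100.   -0. ]]
```

The carton is gripped (55.6 mm, 64 N) and the heights agree with the text. I'll lift it and carry it over the tray, turning it to the tray's yaw.

Request:
play_rows(
  steps=[
    {"fingers":40,"tx":0,"ty":0,"tz":20,"ax":0,"ay":0,"az":0},
    {"fingers":40,"tx":0,"ty":0,"tz":35,"ax":0,"ay":0,"az":0},
    {"fingers":40,"tx":10,"ty":2,"tz":35,"ax":0,"ay":0,"az":0},
    {"fingers":40,"tx":30,"ty":5,"tz":0,"ax":0,"ay":0,"az":-0.044},
    {"fingers":40,"tx":35,"ty":6,"tz":0,"ax":0,"ay":0,"az":-0.044},
    {"fingers":40,"tx":35,"ty":6,"tz":0,"ax":0,"ay":0,"az":-0.044},
    {"fingers":40,"tx":35,"ty":6,"tz":0,"ax":0,"ay":0,"az":-0.044},
    {"fingers":40,"tx":35,"ty":6,"tz":0,"ax":0,"ay":0,"az":0},
    {"fingers":40,"tx":16.5,"ty":4.4,"tz":0,"ax":0,"ay":0,"az":0},
    {"fingers":40,"tx":0,"ty":0,"tz":0,"ax":0,"ay":0,"az":0},
    {"fingers":40,"tx":0,"ty":0,"tz":0,"ax":0,"ay":0,"az":0},
  ],
)

```text
t: 6.58
tcp_pos: [515.0, 334.6, 115.4]
orientation: [0.508, 0.861, -0.0, -0.0]
force: [-0.4, 1.2, -2.7]
grip_width: 55.7
grasp_force: 64.4
```

```bash
python3 snap.py 5
```

```text
6.725 [515.02135317 334.75829422 115.6961061 ] [5.08322245e-01 8.61166935e-01 6.46448723e-05 1.87975159e-05] [ 4.39825340e-01  4.32072662e-01 -6.82030309e-02  1.07039260e+00
  4.16841524e-05  1.50629621e+00] [-0.76880993 -0.55531081 -1.05310486] 55.06544789675431 64.39874053001404
```

View pics/wrist5.png

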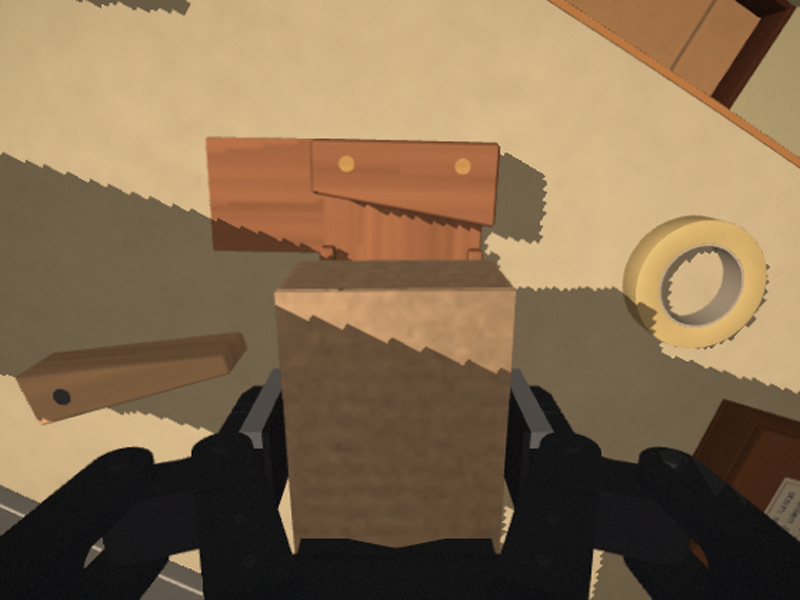

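View 5 shows the carton held square, its top edge from (275,291) to (515,290). The cheek's back edge runs (313,140) to (498,144), with screws at (346,163)/(462,166) and rail posts near (328,252)/(475,253), so the tray yaw looks about 1° smaller than mine. I'll quantify that in the tool frame.

```bash
python3 - <<'E'
from meas import *
c=pickle.load(open("c5.pkl","rb"))["wrist"];im=c["pixels"];hsv=cv2.cvtColor(im,cv2.COLOR_BGR2HSV).astype(int)
tcp=np.array([515.0,334.7]);a=np.radians(28.9);ex=np.array([np.cos(a),np.sin(a)]);ey=np.array([-np.sin(a),np.cos(a)])
L=lambda X:np.c_[(X[:,:2]-tcp)@ex,(X[:,:2]-tcp)@ey]
def loc(n,p,z):print(n,z,L(plane(c,np.array(p,float)*.7,z)).tolist().__repr__()[:0],L(plane(c,np.array(p,float)*.7,z)).round(1).tolist())
print("K",c["camera_matrix"][0],c["distortion"])
# edges by gradient
g=cv2.GaussianBlur(hsv[:,:,1].astype(np.float32),(3,3),0)
def vedge(u,v0,v1):  # strongest vertical gradient in column u
    d=np.abs(np.diff(g[v0:v1,u]));i=d.argmax();return v0+i+.5
def hedge(v,u0,u1):
    d=np.abs(np.diff(g[v,u0:u1]));i=d.argmax();return u0+i+.5
def line(n,pts,z):
    X=L(plane(c,pts,z));vx,vy,x0,y0=cv2.fitLine(X.astype(np.float32),cv2.DIST_HUBER,0,.01,.01).ravel()
    print(n,"angle",np.degrees(np.arctan2(vy,vx)),"at",x0,y0,"rms",np.std((X-[x0,y0])@[-vy,vx]))
line("cheek back",[(u,vedge(u,90,106)) for u in range(225,345)],35)
line("tongue back",[(u,vedge(u,88,104)) for u in range(150,212)],5)
line("tongue near end",[(hedge(v,135,160),v) for v in range(102,170)],5)
line("cheek far end",[(hedge(v,335,358),v) for v in range(106,150)],35)
line("carton far top edge",[(u,vedge(u,197,209)) for u in range(200,350)],123)
line("carton left",[(hedge(v,180,210),v) for v in range(210,262)],123)
line("carton right",[(hedge(v,345,370),v) for v in range(210,262)],123)
loc("screws",[(346,163),(462,166)],35);loc("posts",[(320,246),(336,246),(468,248),(482,248)],13)
E
```

```text
K [367.6   0.  276.9] [-0.  0.  0.  0.  0.]
cheek back angle -1.3717886 at -2.899 73.06598 rms 0.15783590220449498
tongue back angle -1.5049778 at -64.245605 74.33948 rms 0.1808547491382276
tongue near end angle 88.63693 at -83.53167 50.2866 rms 0.19362183020089985
cheek far end angle 88.45817 at 37.61701 58.871723 rms 0.15743541530926003
carton far top edge angle 0.32833797 at -2.6638772 39.79354 rms 0.6175317181909702
carton left angle -89.55689 at -28.799538 26.480072 rms 0.11195644148310711
carton right angle -89.826195 at 26.715673 26.22319 rms 0.09224270556268596
screws 35  [[-19.7, 64.5], [24.1, 63.5]]
posts 13  [[-34.0, 28.5], [-27.0, 28.5], [30.6, 27.7], [36.7, 27.7]]
```

The tray yaw is about 27.5°, so I need to turn a further −0.03 rad. The carton needs about +1.3 mm in tray x and −2 mm in tray y. I'll correct that, go down to just above the rails and measure again.

Request:
play_rows(
  steps=[
    {"fingers":40,"tx":2.1,"ty":-1.2,"tz":0,"ax":0,"ay":0,"az":-0.03},
    {"fingers":40,"tx":0,"ty":0,"tz":-25,"ax":0,"ay":0,"az":0},
    {"fingers":40,"tx":0,"ty":0,"tz":-25,"ax":0,"ay":0,"az":0},
    {"fingers":40,"tx":0,"ty":0,"tz":-17,"ax":0,"ay":0,"az":0},
    {"fingers":40,"tx":0,"ty":0,"tz":0,"ax":0,"ay":0,"az":0},
    {"fingers":40,"tx":0,"ty":0,"tz":0,"ax":0,"ay":0,"az":0},
  ],
)

```text
t: 7.48
tcp_pos: [518.2, 333.8, 49.1]
orientation: [0.521, 0.853, 0.0, 0.0]
force: [-0.9, 0.3, -1.5]
grip_width: 55.6
grasp_force: 64.4
```

```bash
python3 snap.py 6; cat > m6.py <<'E'
from meas import *
import sys
k,zt=sys.argv[1],float(sys.argv[2]);tcp=np.array([float(sys.argv[3]),float(sys.argv[4])]);a=np.radians(float(sys.argv[5]))
c=pickle.load(open(f"c{k}.pkl","rb"))["wrist"];im=c["pixels"];hsv=cv2.cvtColor(im,cv2.COLOR_BGR2HSV).astype(np.float32)
ex=np.array([np.cos(a),np.sin(a)]);ey=np.array([-np.sin(a),np.cos(a)])
W=lambda l:tcp+l[0]*ex+l[1]*ey
L=lambda X:np.c_[(X[:,:2]-tcp)@ex,(X[:,:2]-tcp)@ey]
g=cv2.GaussianBlur(hsv[:,:,1],(3,3),0)
# edge search across predicted line: points along line p->q (local), normal n, +-w mm
def edge(n,p,q,z,w=5,N=40):
    p,q=np.array(p,float),np.array(q,float);t=(q-p)/np.linalg.norm(q-p);nn=np.array([-t[1],t[0]]);out=[]
    for s in np.linspace(0,1,N):
        b=p+s*(q-p);o=np.arange(-w,w+.01,.25)
        uv=proj(c,[[*W(b+x*nn),z] for x in o]).astype(np.float32)
        v=cv2.remap(g,uv[:,0:1],uv[:,1:2],1).ravel();d=np.abs(v[4:]-v[:-4]);i=d.argmax()
        if d[i]>12:out.append(b+nn*o[i+2])
    X=np.array(out,np.float32)
    if len(X)<6:print(n,"few",len(X));return
    vx,vy,x0,y0=cv2.fitLine(X,cv2.DIST_HUBER,0,.01,.01).ravel()
    print(n,"ang %.2f at %.2f %.2f rms %.2f n %d"%(np.degrees(np.arctan(vy/vx)),x0,y0,np.std((X-[x0,y0])@np.array([-vy,vx])),len(X)))
y0=float(sys.argv[6]) # tray y of tcp
edge("cheek back y100",(-30,100-y0),(32,100-y0),35)
edge("tongue back y100",(-80,100-y0),(-42,100-y0),5)
edge("tongue near x-86",(-86,55-y0),(-86,95-y0),5)
edge("cheek far x36",(36,74-y0),(36,94-y0),35)
edge("cheek near x-36",(-36,83-y0),(-36,96-y0),35)
edge("tray far x36",(36,57-y0),(36,65-y0),5,4,15)
edge("carton y end",(-24,39.5),(24,39.5),zt)
edge("carton left",(-28,10),(-28,37),zt)
edge("carton right",(28,10),(28,37),zt)
E
python3 m6.py 6 53 517 333.5 27.2 25
```

```text
7.625 [518.25736907 333.79168832  49.233485  ] [5.21395153e-01 8.53315033e-01 6.06898786e-04 4.24543313e-04] [ 4.36173314e-01  4.89167727e-01 -1.58523083e-01  9.21624651e-01
 -3.59507030e-05  1.53314385e+00] [-0.73866461  0.18105801 -0.15442986] 55.15750889977455 64.42950367927551
cheek back y100 ang 0.56 at 1.00 74.95 rms 0.08 n 40
tongue back y100 ang 0.52 at -60.03 74.40 rms 0.14 n 40
tongue near x-86 ang -89.25 at -86.03 51.54 rms 0.11 n 40
cheek far x36 ang -89.10 at 34.60 58.69 rms 0.09 n 40
cheek near x-36 few 0
tray far x36 ang -87.77 at 34.95 35.66 rms 0.08 n 12
carton y end few 3
carton left ang -89.64 at -28.27 23.57 rms 0.11 n 40
carton right ang -90.00 at 29.00 25.85 rms 0.12 n 40
```

```bash
python3 m6.py 6 56.7 518.26 333.79 27.14 24.8
```

```text
cheek back y100 ang 0.48 at 1.00 75.29 rms 0.10 n 40
tongue back y100 ang 0.87 at -57.69 74.80 rms 0.14 n 40
tongue near x-86 ang -89.32 at -87.32 50.20 rms 0.09 n 40
cheek far x36 ang -90.00 at 33.25 56.89 rms 0.04 n 40
cheek near x-36 few 0
tray far x36 ang -86.75 at 33.72 35.00 rms 1.60 n 13
carton y end few 3
carton left ang -90.00 at -28.75 22.53 rms 0.11 n 40
carton right ang -89.29 at 26.85 24.54 rms 0.11 n 40
```

Two independent measurements agree: −0.9 mm in tray x is left and +0.3° in yaw. I'll correct that and lower gently.

Request:
play_rows(
  steps=[
    {"fingers":40,"tx":-0.8,"ty":-0.4,"tz":0,"ax":0,"ay":0,"az":0.005},
    {"fingers":40,"tx":0,"ty":0,"tz":-5,"ax":0,"ay":0,"az":0},
    {"fingers":40,"tx":0,"ty":0,"tz":-4,"ax":0,"ay":0,"az":0},
    {"fingers":40,"tx":0,"ty":0,"tz":-3,"ax":0,"ay":0,"az":0},
    {"fingers":40,"tx":0,"ty":0,"tz":0,"ax":0,"ay":0,"az":0},
  ],
)

```text
t: 8.25
tcp_pos: [516.9, 333.1, 35.8]
orientation: [0.519, 0.855, -0.0, -0.0]
force: [-0.6, 0.8, -1.8]
grip_width: 55.5
grasp_force: 64.4
```

Request:
play_rows(
  steps=[
    {"fingers":40,"tx":0,"ty":0,"tz":-2,"ax":0,"ay":0,"az":0},
    {"fingers":40,"tx":0,"ty":0,"tz":-2,"ax":0,"ay":0,"az":0},
    {"fingers":40,"tx":0,"ty":0,"tz":0,"ax":0,"ay":0,"az":0},
  ],
)

```text
t: 8.62
tcp_pos: [517.0, 333.2, 32.1]
orientation: [0.519, 0.855, -0.0, -0.0]
force: [0.7, 0.0, -0.9]
grip_width: 55.8
grasp_force: 64.4
```

The carton is between the rails with no contact. I'll lower it the last bit and slide it to the stop while still gripped.

Request:
play_rows(
  steps=[
    {"fingers":40,"tx":0,"ty":0,"tz":-0.4,"ax":0,"ay":0,"az":0},
    {"fingers":40,"tx":0.92,"ty":-1.78,"tz":0,"ax":0,"ay":0,"az":0},
    {"fingers":40,"tx":0.92,"ty":-1.78,"tz":0,"ax":0,"ay":0,"az":0},
    {"fingers":40,"tx":0.92,"ty":-1.78,"tz":0,"ax":0,"ay":0,"az":0},
    {"fingers":40,"tx":0,"ty":0,"tz":0,"ax":0,"ay":0,"az":0},
  ],
)

```text
t: 9.25
tcp_pos: [520.0, 327.7, 31.9]
orientation: [0.519, 0.855, 0.0, 0.0]
force: [-0.8, -0.1, -0.9]
grip_width: 55.6
grasp_force: 64.4
```

Request:
play_rows(
  steps=[
    {"fingers":40,"tx":0.46,"ty":-0.89,"tz":0,"ax":0,"ay":0,"az":0},
    {"fingers":40,"tx":0.46,"ty":-0.89,"tz":0,"ax":0,"ay":0,"az":0},
    {"fingers":40,"tx":0,"ty":0,"tz":0,"ax":0,"ay":0,"az":0},
  ],
)

```text
t: 9.62
tcp_pos: [520.8, 326.1, 31.9]
orientation: [0.519, 0.855, 0.0, 0.0]
force: [0.2, 0.4, -1.5]
grip_width: 55.3
grasp_force: 64.4
```

Request:
play_rows(
  steps=[
    {"fingers":40,"tx":0.3,"ty":-0.6,"tz":0,"ax":0,"ay":0,"az":0},
    {"fingers":40,"tx":0.3,"ty":-0.6,"tz":0,"ax":0,"ay":0,"az":0},
    {"fingers":40,"tx":0,"ty":0,"tz":0,"ax":0,"ay":0,"az":0},
  ],
)

```text
t: 10.0
tcp_pos: [520.8, 326.0, 32.0]
orientation: [0.519, 0.855, 0.001, -0.001]
force: [-3.2, 6.9, -0.5]
grip_width: 55.6
grasp_force: 64.5
```

Request:
play_rows(
  steps=[
    {"fingers":40,"tx":0.3,"ty":-0.6,"tz":0,"ax":0,"ay":0,"az":0},
    {"fingers":40,"tx":0,"ty":0,"tz":0,"ax":0,"ay":0,"az":0},
  ],
)

```text
t: 10.25
tcp_pos: [520.8, 325.9, 32.0]
orientation: [0.519, 0.855, 0.001, -0.001]
force: [-3.3, 10.4, -0.3]
grip_width: 55.3
grasp_force: 64.5
```

Request:
play_rows(
  steps=[
    {"fingers":40,"tx":0.3,"ty":-0.6,"tz":0,"ax":0,"ay":0,"az":0},
    {"fingers":40,"tx":0,"ty":0,"tz":0,"ax":0,"ay":0,"az":0},
  ],
)

```text
t: 10.5
tcp_pos: [520.8, 325.9, 32.0]
orientation: [0.518, 0.855, 0.001, -0.002]
force: [-7.0, 12.3, -0.6]
grip_width: 55.5
grasp_force: 64.6
```

The row is tight: about 14 N, and the 8.2 mm travel matches the expected tray y of 16.6. I'll relieve the push, release and lift.

Request:
play_rows(
  steps=[
    {"fingers":40,"tx":-0.7,"ty":1.4,"tz":0,"ax":0,"ay":0,"az":0},
    {"fingers":70,"tx":0,"ty":0,"tz":0,"ax":0,"ay":0,"az":0},
    {"fingers":70,"tx":0,"ty":0,"tz":0,"ax":0,"ay":0,"az":0},
    {"fingers":70,"tx":0,"ty":0,"tz":0,"ax":0,"ay":0,"az":0},
    {"fingers":70,"tx":0,"ty":0,"tz":0,"ax":0,"ay":0,"az":0},
  ],
)

```text
t: 11.12
tcp_pos: [521.4, 324.9, 31.9]
orientation: [0.519, 0.855, -0.0, 0.0]
force: [-0.5, 0.4, -0.8]
grip_width: 69.9
grasp_force: 0.0
```

Request:
play_rows(
  steps=[
    {"fingers":70,"tx":0,"ty":0,"tz":15,"ax":0,"ay":0,"az":0},
    {"fingers":70,"tx":0,"ty":0,"tz":30,"ax":0,"ay":0,"az":0},
    {"fingers":70,"tx":0,"ty":0,"tz":50,"ax":0,"ay":0,"az":0},
    {"fingers":70,"tx":-20,"ty":-10,"tz":50,"ax":0,"ay":0,"az":0.18},
    {"fingers":70,"tx":-30,"ty":-20,"tz":20,"ax":0,"ay":0,"az":0.18},
    {"fingers":70,"tx":-30,"ty":-20,"tz":0,"ax":0,"ay":0,"az":0.18},
    {"fingers":70,"tx":-20,"ty":-20,"tz":0,"ax":0,"ay":0,"az":0.18},
    {"fingers":70,"tx":0,"ty":0,"tz":0,"ax":0,"ay":0,"az":0.18},
    {"fingers":70,"tx":0,"ty":0,"tz":0,"ax":0,"ay":0,"az":0.18},
    {"fingers":70,"tx":0,"ty":0,"tz":0,"ax":0,"ay":0,"az":0.18},
    {"fingers":70,"tx":0,"ty":0,"tz":0,"ax":0,"ay":0,"az":0.18},
    {"fingers":70,"tx":0,"ty":0,"tz":0,"ax":0,"ay":0,"az":0},
  ],
)

```text
t: 12.62
tcp_pos: [421.3, 255.1, 197.8]
orientation: [-0.173, 0.985, 0.0, 0.001]
force: [0.2, 0.2, -0.6]
grip_width: 70.3
grasp_force: 0.0
```

```bash
python3 snap.py 7; python3 - <<'E'
from h import *
c=pickle.load(open("c7.pkl","rb"))["wrist"]
print(proj(c,[[400.7,230,30],[457.5,281.5,30],[377,231,30],[398.5,211,30],[520,325,39]])/.7)
E
```

```text
12.775 [421.23589636 255.10036193 197.33900987] [-1.71408129e-01  9.85200069e-01  5.66529689e-05  2.73234156e-04] [ 3.73939475e-01  1.83294200e-01 -2.15454056e-01  1.17148998e+00
  1.54289438e-06  2.94219129e-02] [-0.2522192   0.05580014 -0.07491296] 70.06040046605928 0.0
[[364.91115103 225.75589205]
 [416.19893095 344.94974575]
 [380.74923628 185.55220216]
 [333.58381365 210.4281572 ]
 [447.36128888 461.18277722]]
```

```bash
python3 - <<'E'
from h import *
np.set_printoptions(precision=1,suppress=True)
c=pickle.load(open("c7.pkl","rb"))["wrist"];im=cv2.bilateralFilter(c["pixels"],7,25,5)
hsv=cv2.cvtColor(im,cv2.COLOR_BGR2HSV)
P=proj(c,[[430,256,30],[445,271,30],[412,235,30],[400,270,0],[450,240,0]]).astype(int)
for u in P: print(u,hsv[u[1],u[0]])
s=hsv[:,:,1];roi=np.zeros_like(s);roi[105:265,200:330]=1
t,m=cv2.threshold(s[105:265,200:330],0,255,cv2.THRESH_OTSU);M=np.zeros_like(s);M[105:265,200:330]=m
print("otsu",t)
C,_=cv2.findContours(M,0,2)
for k in sorted(C,key=cv2.contourArea)[-3:]:
    print(cv2.contourArea(k));q=cv2.approxPolyDP(k,3,True).reshape(-1,2);print(q.tolist());print(plane(c,q,30)[:,:2].tolist().__str__()[:0],plane(c,q,30)[:,:2].round(1).tolist())
E
```

```text
[273 202] [ 15 127 114]
[284 224] [ 15 129 113]
[256 173] [ 14 126 117]
[300 167] [ 18  91 106]
[250 207] [ 18  91 106]
otsu 107.0
2690.5
[[260, 128], [234, 144], [283, 241], [289, 243], [294, 240], [293, 226], [265, 130]]
 [[377.3, 225.8], [395.9, 210.6], [459.5, 274.7], [459.5, 280.1], [455.5, 283.2], [444.0, 278.0], [377.5, 229.9]]
```

From the mask and rays, the wedge centre is about (421,249) and its straight face lies at about 45.5°. I'll grip 22 mm toward the thick end so the fingers stay clear of the tray, with the tool along the taper's bisector: TCP (404,235), turned by +0.368.

Request:
play_rows(
  steps=[
    {"fingers":70,"tx":-6,"ty":-7,"tz":-30,"ax":0,"ay":0,"az":0.123},
    {"fingers":70,"tx":-6,"ty":-7,"tz":-40,"ax":0,"ay":0,"az":0.123},
    {"fingers":70,"tx":-5,"ty":-6,"tz":-40,"ax":0,"ay":0,"az":0.122},
    {"fingers":70,"tx":0,"ty":0,"tz":-35,"ax":0,"ay":0,"az":0},
    {"fingers":70,"tx":0,"ty":0,"tz":-20,"ax":0,"ay":0,"az":0},
    {"fingers":70,"tx":0,"ty":0,"tz":-7,"ax":0,"ay":0,"az":0},
    {"fingers":70,"tx":0,"ty":0,"tz":0,"ax":0,"ay":0,"az":0},
  ],
)

```text
t: 13.65
tcp_pos: [404.3, 235.2, 25.0]
orientation: [-0.35, 0.937, 0.0, -0.0]
force: [0.1, -0.9, 0.4]
grip_width: 70.0
grasp_force: 0.0
```

Request:
play_rows(
  steps=[
    {"fingers":10,"tx":0,"ty":0,"tz":0,"ax":0,"ay":0,"az":0},
    {"fingers":10,"tx":0,"ty":0,"tz":0,"ax":0,"ay":0,"az":0},
    {"fingers":10,"tx":0,"ty":0,"tz":0,"ax":0,"ay":0,"az":0},
    {"fingers":10,"tx":0,"ty":0,"tz":0,"ax":0,"ay":0,"az":0},
    {"fingers":10,"tx":0,"ty":0,"tz":0,"ax":0,"ay":0,"az":0},
    {"fingers":10,"tx":0,"ty":0,"tz":0,"ax":0,"ay":0,"az":0},
    {"fingers":10,"tx":0,"ty":0,"tz":0,"ax":0,"ay":0,"az":0},
  ],
)

```text
t: 14.52
tcp_pos: [404.6, 235.2, 25.7]
orientation: [-0.35, 0.937, -0.0, 0.001]
force: [-0.9, -0.6, 7.5]
grip_width: 21.8
grasp_force: 58.3
```

The wedge is gripped at 21.8 mm, against 21.7 predicted. I'll carry it above the tongue with the straight face turned to the tray yaw.

Request:
play_rows(
  steps=[
    {"fingers":10,"tx":0,"ty":0,"tz":20,"ax":0,"ay":0,"az":0},
    {"fingers":10,"tx":0,"ty":0,"tz":40,"ax":0,"ay":0,"az":0},
    {"fingers":10,"tx":9,"ty":22.7,"tz":0,"ax":0,"ay":0,"az":-0.063},
    {"fingers":10,"tx":9,"ty":22.7,"tz":0,"ax":0,"ay":0,"az":-0.063},
    {"fingers":10,"tx":9,"ty":22.7,"tz":0,"ax":0,"ay":0,"az":-0.063},
    {"fingers":10,"tx":9,"ty":22.7,"tz":0,"ax":0,"ay":0,"az":-0.063},
    {"fingers":10,"tx":9.8,"ty":22.7,"tz":0,"ax":0,"ay":0,"az":-0.062},
    {"fingers":10,"tx":0,"ty":0,"tz":0,"ax":0,"ay":0,"az":0},
    {"fingers":10,"tx":0,"ty":0,"tz":0,"ax":0,"ay":0,"az":0},
  ],
)

```text
t: 15.65
tcp_pos: [449.6, 348.2, 84.8]
orientation: [-0.2, 0.98, -0.0, -0.0]
force: [0.2, 0.2, -1.8]
grip_width: 21.8
grasp_force: 58.6
```

```bash
python3 snap.py 8; python3 - <<'E'
import cv2
a=cv2.imread("pics/wrist8.png");c=cv2.imread("pics/scene8.png")
m=cv2.resize(a,(520,390));s=cv2.resize(c[180:400,220:500],(280,220))
import numpy as np
o=np.zeros((600,800,3),np.uint8);o[:390,:520]=m;o[:220,520:]=s
import pickle
o[390:600,0:280]=pickle.load(open("c8.pkl","rb"))["side"]["pixels"][140:350,170:450]
cv2.imwrite("pics/mix8.png",o)
E
```

```text
15.8 [449.77034159 347.99641246  85.02500887] [-1.99722813e-01  9.79852433e-01 -5.97831691e-05 -6.41427865e-05] [ 5.11004368e-01  3.86850306e-01 -2.30043623e-01  9.54061038e-01
 -7.47436252e-05  1.08854319e-01] [-1.14586798 -0.43557429 -0.13839682] 21.621774178020146 58.56546353548765
```

View pics/mix8.png

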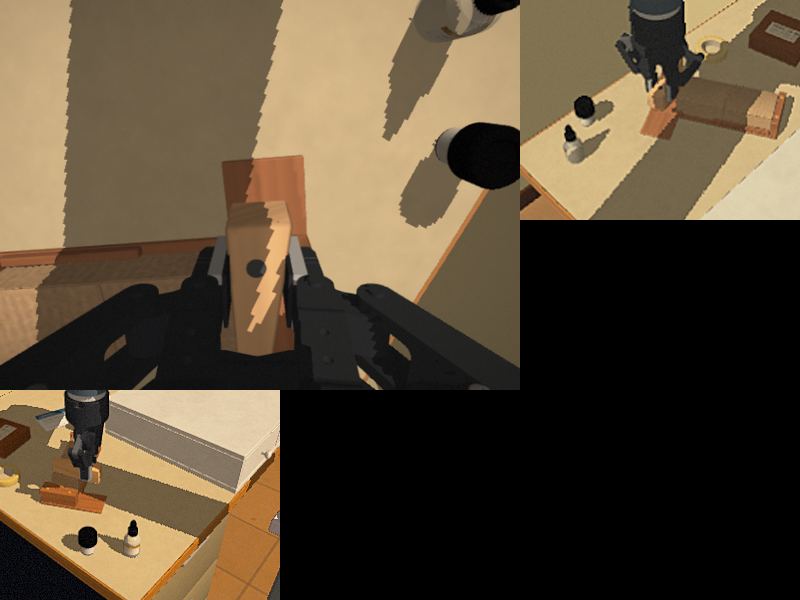

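The mosaic shows the wedge held upright above the tongue, its top between (230,220) and (288,207), thick end outward and straight face toward the carton. The row is in place. Next I'll get the wedge's yaw and offset numerically.

```bash
cat > m8.py <<'E'
from meas import *
import sys
k=sys.argv[1];tcp=np.array([float(sys.argv[2]),float(sys.argv[3])]);zw=float(sys.argv[4])
O=np.array([528.4,311.4]);a=np.radians(27.5);ex=np.array([np.cos(a),np.sin(a)]);ey=np.array([-np.sin(a),np.cos(a)])
c=pickle.load(open(f"c{k}.pkl","rb"))["wrist"];lab=cv2.cvtColor(cv2.GaussianBlur(c["pixels"],(3,3),0),cv2.COLOR_BGR2LAB).astype(np.float32)
W=lambda l:O+l[0]*ex+l[1]*ey
t=np.array([(tcp-O)@ex,(tcp-O)@ey]);print("tcp in tray",t)
def edge(n,p,q,z,w=4,N=40,ch=0):
    p,q=np.array(p,float),np.array(q,float);T=(q-p)/np.linalg.norm(q-p);nn=np.array([-T[1],T[0]]);out=[]
    for s in np.linspace(0,1,N):
        b=p+s*(q-p);o=np.arange(-w,w+.01,.1)
        uv=proj(c,[[*W(b+x*nn),z] for x in o]).astype(np.float32)
        v=cv2.remap(lab,uv[:,0:1],uv[:,1:2],1).reshape(-1,3);d=np.linalg.norm(v[10:]-v[:-10],axis=1);i=d.argmax()
        if d[i]>10:out.append(b+nn*o[i+5])
    X=np.array(out,np.float32)
    if len(X)<6:print(n,"few",len(X));return
    vx,vy,x0,y0=cv2.fitLine(X,cv2.DIST_HUBER,0,.01,.01).ravel()
    print(n,"ang %.2f at %.2f %.2f rms %.2f n %d"%(np.degrees(np.arctan(vy/vx)),x0,y0,np.std((X-[x0,y0])@np.array([-vy,vx])),len(X)))
edge("tongue end -86",(-86,58),(-86,95),5)
edge("tongue y100",(-84,100),(-60,100),5)
edge("tongue y50",(-84,50),(-76,50),5)
edge("carton near side x-28.5",(-28.5,-95),(-28.5,-35),39)
edge("rail outer x-36?",(-36,-90),(-36,-30),13)
if zw:
  for e in (0,):
    edge("straight",t+[-23,-10.8],t+[5,-10.8],zw,3)
    edge("slanted",t+[-23,15.2-.17*3],t+[5,10.4],zw,3)
    edge("thick",t+[-26,-9],t+[-26,13],zw,4)
E
python3 m8.py 8 449.8 348.0 89.3
```

```text
tcp in tray [-52.8  68.8]
tongue end -86 ang -89.74 at -87.43 75.84 rms 0.12 n 40
tongue y100 ang 0.35 at -71.63 99.69 rms 0.12 n 40
tongue y50 ang 0.14 at -80.00 49.92 rms 0.12 n 40
carton near side x-28.5 ang -87.25 at -28.50 -69.58 rms 1.30 n 19
rail outer x-36? ang -89.98 at -36.56 -62.92 rms 1.15 n 32
straight ang -2.74 at -59.67 59.05 rms 0.26 n 40
slanted ang -8.94 at -64.09 81.34 rms 0.91 n 40
thick ang 88.86 at -77.52 71.07 rms 1.09 n 39
```

```bash
cat >> m8.py <<'E'
if zw:
  for p,q in ((-24,-13),(-10,8)):
    for dy in (0,1,-1):
      edge(f"straight {p} {q} {dy}",t+[p,-10.2+dy],t+[q,-10.2+dy],zw,2.5)
    edge(f"slant {p} {q}",t+[p,11-p/6+.0],t+[q,11-q/6],zw,2.5)
  edge("thick",t+[-26,-7],t+[-26,4],zw,2.5)
E
python3 m8.py 8 449.8 348.0 89.3 | tail -9
```

```text
straight -24 -13 0 ang -1.52 at -71.23 59.45 rms 0.37 n 40
straight -24 -13 1 ang -1.52 at -71.23 59.45 rms 0.37 n 40
straight -24 -13 -1 ang 0.97 at -71.15 59.38 rms 0.30 n 40
slant -24 -13 ang -11.17 at -71.38 82.49 rms 0.08 n 40
straight -10 8 0 ang -3.67 at -53.82 58.75 rms 0.08 n 40
straight -10 8 1 ang -3.67 at -53.82 58.75 rms 0.08 n 40
straight -10 8 -1 ang -3.67 at -53.82 58.75 rms 0.08 n 40
slant -10 8 ang -10.07 at -54.14 79.97 rms 0.73 n 40
thick ang -89.82 at -77.42 67.26 rms 0.22 n 38
```

The tray model holds to within 1 mm, and the wedge is turned about −1.5° in the grip. I'll correct by +0.028 rad and lower it onto the tongue.

Request:
play_rows(
  steps=[
    {"fingers":10,"tx":0,"ty":0,"tz":-10,"ax":0,"ay":0,"az":0.028},
    {"fingers":10,"tx":0,"ty":0,"tz":-15,"ax":0,"ay":0,"az":0},
    {"fingers":10,"tx":0,"ty":0,"tz":-10,"ax":0,"ay":0,"az":0},
    {"fingers":10,"tx":0,"ty":0,"tz":-5,"ax":0,"ay":0,"az":0},
    {"fingers":10,"tx":0,"ty":0,"tz":-5,"ax":0,"ay":0,"az":0},
    {"fingers":10,"tx":0,"ty":0,"tz":-4,"ax":0,"ay":0,"az":0},
    {"fingers":10,"tx":0,"ty":0,"tz":-3,"ax":0,"ay":0,"az":0},
    {"fingers":10,"tx":0,"ty":0,"tz":0,"ax":0,"ay":0,"az":0},
  ],
)

```text
t: 16.8
tcp_pos: [450.0, 348.6, 32.8]
orientation: [-0.213, 0.977, -0.0, -0.0]
force: [-0.4, 0.5, -0.6]
grip_width: 21.5
grasp_force: 58.6
```

Request:
play_rows(
  steps=[
    {"fingers":10,"tx":0,"ty":0,"tz":-1,"ax":0,"ay":0,"az":0},
    {"fingers":10,"tx":0,"ty":0,"tz":-1,"ax":0,"ay":0,"az":0},
    {"fingers":10,"tx":0,"ty":0,"tz":0,"ax":0,"ay":0,"az":0},
  ],
)

```text
t: 17.18
tcp_pos: [450.1, 348.6, 30.9]
orientation: [-0.213, 0.977, -0.0, 0.0]
force: [0.2, -0.6, -0.2]
grip_width: 21.7
grasp_force: 58.6
```

The wedge rests at tongue level. I'll release, lift, move back behind the thick end and close the fingers.

Request:
play_rows(
  steps=[
    {"fingers":10,"tx":0,"ty":0,"tz":-0.3,"ax":0,"ay":0,"az":0},
    {"fingers":42,"tx":0,"ty":0,"tz":0,"ax":0,"ay":0,"az":0},
    {"fingers":42,"tx":0,"ty":0,"tz":0,"ax":0,"ay":0,"az":0},
    {"fingers":42,"tx":0,"ty":0,"tz":0,"ax":0,"ay":0,"az":0},
    {"fingers":42,"tx":0,"ty":0,"tz":15,"ax":0,"ay":0,"az":0},
    {"fingers":42,"tx":0,"ty":0,"tz":25,"ax":0,"ay":0,"az":0},
    {"fingers":0,"tx":-22,"ty":-11.5,"tz":20,"ax":0,"ay":0,"az":0.051},
    {"fingers":0,"tx":-25,"ty":-13,"tz":0,"ax":0,"ay":0,"az":0},
    {"fingers":0,"tx":0,"ty":0,"tz":0,"ax":0,"ay":0,"az":0},
    {"fingers":0,"tx":0,"ty":0,"tz":0,"ax":0,"ay":0,"az":0},
  ],
)

```text
t: 18.42
tcp_pos: [403.8, 324.5, 91.4]
orientation: [-0.238, 0.971, 0.0, 0.001]
force: [0.8, -0.2, 0.8]
grip_width: 0.4
grasp_force: 0.0
```

```bash
python3 snap.py 9; cat > m9.py <<'E'
from meas import *
import sys
k=sys.argv[1]
O=np.array([528.4,311.4]);a=np.radians(27.5);ex=np.array([np.cos(a),np.sin(a)]);ey=np.array([-np.sin(a),np.cos(a)])
# thick-end/wedge contour and expected positions, from the scene & wrist views in tray coordinates
c=pickle.load(open(f"c{k}.pkl","rb"))["wrist"];lab=cv2.cvtColor(cv2.GaussianBlur(c["pixels"],(3,3),0),cv2.COLOR_BGR2LAB).astype(np.float32)
W=lambda x,y,z:[*(O+x*ex+y*ey),z]
# rectify the z=35 plane to a tray map, 4 px/mm, x -110..50 (right), y 120..-20 (up)
xs=np.arange(-110,50,.25);ys=np.arange(120,-110,-.25);X,Y=np.meshgrid(xs,ys)
P=np.stack([O[0]+X*ex[0]+Y*ey[0],O[1]+X*ex[1]+Y*ey[1],np.full_like(X,35.)],-1).reshape(-1,3)
uv=proj(c,P).astype(np.float32).reshape(*X.shape,2)
m=cv2.remap(c["pixels"],uv[...,0],uv[...,1],1);cv2.imwrite(f"pics/rect{k}.png",m)
lab=cv2.cvtColor(m,cv2.COLOR_BGR2LAB).astype(int)
for y in (62,65,70,74,78):
    r=int((120-y)*4);print(y,[lab[r,int((x+110)*4)].tolist() for x in range(-95,-40,3)])
print("uv of thick end",proj(c,[W(-78,58,35),W(-78,84,35),W(-45,69,35)]))
E
python3 m9.py 9
```

```text
18.575 [403.68332184 324.37052592  90.62135002] [-2.38202717e-01  9.71215447e-01  2.33135973e-05  1.42624277e-04] [ 5.14761538e-01  3.05051101e-01 -3.43179606e-01  9.22278404e-01
 -3.23668203e-05  3.37317696e-02] [-0.58176843 -0.19627122  0.54161141] -0.1641184456627514 0.0
62 [[78, 130, 131], [80, 128, 131], [79, 129, 132], [78, 130, 131], [80, 128, 132], [78, 129, 132], [80, 128, 131], [84, 129, 131], [16, 128, 128], [18, 126, 129], [16, 130, 127], [15, 128, 127], [16, 128, 127], [15, 128, 127], [12, 128, 128], [14, 130, 127], [15, 128, 127], [15, 128, 128], [14, 128, 128]]
65 [[80, 128, 132], [79, 129, 132], [79, 129, 131], [78, 129, 132], [78, 129, 132], [78, 129, 131], [79, 129, 132], [90, 130, 132], [52, 128, 131], [15, 130, 127], [15, 128, 128], [12, 128, 127], [12, 128, 127], [12, 128, 128], [15, 128, 127], [16, 128, 127], [17, 130, 127], [17, 128, 128], [16, 128, 128]]
70 [[11, 130, 127], [12, 130, 127], [14, 128, 129], [12, 128, 128], [12, 130, 128], [11, 128, 127], [12, 130, 128], [15, 130, 127], [18, 128, 127], [19, 130, 128], [17, 130, 127], [20, 130, 127], [17, 128, 128], [18, 128, 128], [19, 128, 130], [17, 130, 127], [17, 128, 128], [18, 128, 128], [20, 130, 127]]
74 [[80, 128, 131], [80, 128, 132], [79, 129, 132], [78, 129, 132], [79, 129, 132], [79, 129, 132], [78, 129, 131], [90, 129, 131], [80, 128, 131], [27, 128, 128], [15, 128, 127], [14, 128, 128], [14, 128, 127], [12, 128, 127], [14, 128, 128], [15, 130, 127], [16, 128, 128], [14, 130, 127], [15, 128, 127]]
78 [[79, 130, 133], [79, 129, 132], [79, 129, 132], [79, 129, 132], [79, 129, 132], [79, 129, 132], [79, 129, 132], [76, 130, 131], [12, 128, 128], [14, 130, 127], [17, 126, 129], [15, 126, 128], [15, 130, 127], [17, 128, 127], [12, 130, 127], [12, 130, 127], [12, 128, 128], [15, 128, 127], [11, 130, 127]]
uv of thick end [[255.3 289.1]
 [303.2 289.2]
 [275.5 340.7]]
```

The closed fingers hide the wedge in this view, so I'll lower behind the thick end (TCP tray x ≈ −105) and advance by feel.

Request:
play_rows(
  steps=[
    {"fingers":0,"tx":0,"ty":0,"tz":-30,"ax":0,"ay":0,"az":0},
    {"fingers":0,"tx":0,"ty":0,"tz":-25,"ax":0,"ay":0,"az":0},
    {"fingers":0,"tx":0,"ty":0,"tz":-6,"ax":0,"ay":0,"az":0},
    {"fingers":0,"tx":0,"ty":0,"tz":0,"ax":0,"ay":0,"az":0},
    {"fingers":0,"tx":3.55,"ty":1.85,"tz":0,"ax":0,"ay":0,"az":0},
    {"fingers":0,"tx":3.55,"ty":1.85,"tz":0,"ax":0,"ay":0,"az":0},
    {"fingers":0,"tx":3.55,"ty":1.85,"tz":0,"ax":0,"ay":0,"az":0},
    {"fingers":0,"tx":3.55,"ty":1.85,"tz":0,"ax":0,"ay":0,"az":0},
    {"fingers":0,"tx":0,"ty":0,"tz":0,"ax":0,"ay":0,"az":0},
  ],
)

```text
t: 19.7
tcp_pos: [417.5, 331.6, 29.6]
orientation: [-0.238, 0.971, 0.0, 0.0]
force: [-0.6, -0.2, 0.2]
grip_width: -0.3
grasp_force: 0.0
```

Request:
play_rows(
  steps=[
    {"fingers":0,"tx":3.55,"ty":1.85,"tz":0,"ax":0,"ay":0,"az":0},
    {"fingers":0,"tx":3.55,"ty":1.85,"tz":0,"ax":0,"ay":0,"az":0},
    {"fingers":0,"tx":3.55,"ty":1.85,"tz":0,"ax":0,"ay":0,"az":0},
    {"fingers":0,"tx":0,"ty":0,"tz":0,"ax":0,"ay":0,"az":0},
  ],
)

```text
t: 20.2
tcp_pos: [428.2, 337.2, 29.5]
orientation: [-0.238, 0.971, 0.0, 0.0]
force: [0.4, -0.8, -0.3]
grip_width: -0.3
grasp_force: 0.0
```

Request:
play_rows(
  steps=[
    {"fingers":0,"tx":1.8,"ty":0.9,"tz":0,"ax":0,"ay":0,"az":0},
    {"fingers":0,"tx":1.8,"ty":0.9,"tz":0,"ax":0,"ay":0,"az":0},
    {"fingers":0,"tx":1.8,"ty":0.9,"tz":0,"ax":0,"ay":0,"az":0},
    {"fingers":0,"tx":0,"ty":0,"tz":0,"ax":0,"ay":0,"az":0},
  ],
)

```text
t: 20.7
tcp_pos: [433.5, 339.8, 29.6]
orientation: [-0.238, 0.971, 0.0, 0.0]
force: [-0.2, -0.2, -0.1]
grip_width: 0.1
grasp_force: 0.0
```

Request:
play_rows(
  steps=[
    {"fingers":0,"tx":1.77,"ty":0.92,"tz":0,"ax":0,"ay":0,"az":0},
    {"fingers":0,"tx":1.77,"ty":0.92,"tz":0,"ax":0,"ay":0,"az":0},
    {"fingers":0,"tx":0,"ty":0,"tz":0,"ax":0,"ay":0,"az":0},
  ],
)

```text
t: 21.08
tcp_pos: [437.0, 341.7, 29.6]
orientation: [-0.238, 0.971, 0.0, 0.0]
force: [-0.2, 0.4, -0.8]
grip_width: 0.3
grasp_force: 0.0
```

Request:
play_rows(
  steps=[
    {"fingers":0,"tx":1.77,"ty":0.92,"tz":0,"ax":0,"ay":0,"az":0},
    {"fingers":0,"tx":0,"ty":0,"tz":0,"ax":0,"ay":0,"az":0},
  ],
)

```text
t: 21.32
tcp_pos: [438.7, 342.6, 29.6]
orientation: [-0.238, 0.971, 0.0, 0.0]
force: [0.3, -0.4, 0.3]
grip_width: -0.2
grasp_force: 0.0
```

Request:
play_rows(
  steps=[
    {"fingers":0,"tx":1.77,"ty":0.92,"tz":0,"ax":0,"ay":0,"az":0},
    {"fingers":0,"tx":0,"ty":0,"tz":0,"ax":0,"ay":0,"az":0},
  ],
)

```text
t: 21.58
tcp_pos: [440.5, 343.5, 29.6]
orientation: [-0.238, 0.971, 0.0, 0.0]
force: [-0.2, 0.6, -0.0]
grip_width: -0.1
grasp_force: 0.0
```

Request:
play_rows(
  steps=[
    {"fingers":0,"tx":0.89,"ty":0.46,"tz":0,"ax":0,"ay":0,"az":0},
    {"fingers":0,"tx":0,"ty":0,"tz":0,"ax":0,"ay":0,"az":0},
  ],
)

```text
t: 21.82
tcp_pos: [441.2, 343.8, 29.5]
orientation: [-0.238, 0.971, -0.0, -0.0]
force: [0.4, 0.0, -0.1]
grip_width: -0.1
grasp_force: 0.3
```

Request:
play_rows(
  steps=[
    {"fingers":0,"tx":0.89,"ty":0.46,"tz":0,"ax":0,"ay":0,"az":0},
    {"fingers":0,"tx":0,"ty":0,"tz":0,"ax":0,"ay":0,"az":0},
  ],
)

```text
t: 22.08
tcp_pos: [442.1, 344.2, 29.5]
orientation: [-0.238, 0.971, -0.0, -0.0]
force: [-0.7, -1.1, 0.5]
grip_width: -0.2
grasp_force: 0.6
```

Request:
play_rows(
  steps=[
    {"fingers":0,"tx":0.89,"ty":0.46,"tz":0,"ax":0,"ay":0,"az":0},
    {"fingers":0,"tx":0,"ty":0,"tz":0,"ax":0,"ay":0,"az":0},
  ],
)

```text
t: 22.32
tcp_pos: [443.0, 344.7, 29.5]
orientation: [-0.238, 0.971, -0.0, -0.0]
force: [-1.0, -2.5, -0.3]
grip_width: 0.2
grasp_force: 1.0
```

Request:
play_rows(
  steps=[
    {"fingers":0,"tx":0.89,"ty":0.46,"tz":0,"ax":0,"ay":0,"az":0},
    {"fingers":0,"tx":0,"ty":0,"tz":0,"ax":0,"ay":0,"az":0},
  ],
)

```text
t: 22.58
tcp_pos: [443.1, 344.8, 29.4]
orientation: [-0.238, 0.971, -0.0, -0.001]
force: [-5.5, -3.5, 4.0]
grip_width: -0.3
grasp_force: 3.0
```

Resistance starts at tray x ≈ −60, which is home. I'll build the push up to about 20 N.

Request:
play_rows(
  steps=[
    {"fingers":0,"tx":0.89,"ty":0.46,"tz":0,"ax":0,"ay":0,"az":0},
    {"fingers":0,"tx":0.89,"ty":0.46,"tz":0,"ax":0,"ay":0,"az":0},
    {"fingers":0,"tx":0,"ty":0,"tz":0,"ax":0,"ay":0,"az":0},
  ],
)

```text
t: 22.95
tcp_pos: [443.2, 344.9, 29.2]
orientation: [-0.238, 0.971, -0.001, -0.003]
force: [-10.3, -7.2, 7.0]
grip_width: -0.2
grasp_force: 6.6
```

Request:
play_rows(
  steps=[
    {"fingers":0,"tx":0.89,"ty":0.46,"tz":0,"ax":0,"ay":0,"az":0},
    {"fingers":0,"tx":0,"ty":0,"tz":0,"ax":0,"ay":0,"az":0},
  ],
)

```text
t: 23.2
tcp_pos: [443.3, 344.9, 29.0]
orientation: [-0.238, 0.971, -0.001, -0.003]
force: [-13.9, -10.4, 8.9]
grip_width: 0.0
grasp_force: 8.3
```

Request:
play_rows(
  steps=[
    {"fingers":0,"tx":0.89,"ty":0.46,"tz":0,"ax":0,"ay":0,"az":0},
    {"fingers":0,"tx":0.4,"ty":0.2,"tz":0,"ax":0,"ay":0,"az":0},
    {"fingers":0,"tx":0,"ty":0,"tz":0,"ax":0,"ay":0,"az":0},
    {"fingers":0,"tx":0,"ty":0,"tz":0,"ax":0,"ay":0,"az":0},
  ],
)

```text
t: 23.7
tcp_pos: [443.4, 344.9, 28.9]
orientation: [-0.238, 0.971, -0.001, -0.005]
force: [-18.8, -12.5, 13.3]
grip_width: -0.3
grasp_force: 11.2
```

Request:
play_rows(
  steps=[
    {"fingers":0,"tx":-3.5,"ty":-1.8,"tz":0,"ax":0,"ay":0,"az":0},
    {"fingers":0,"tx":-7,"ty":-3.7,"tz":0,"ax":0,"ay":0,"az":0},
    {"fingers":0,"tx":-15,"ty":-8,"tz":0,"ax":0,"ay":0,"az":0},
    {"fingers":0,"tx":-20,"ty":-10,"tz":20,"ax":0,"ay":0,"az":0},
    {"fingers":0,"tx":-20,"ty":-10,"tz":50,"ax":0,"ay":0,"az":0},
    {"fingers":60,"tx":0,"ty":0,"tz":60,"ax":0,"ay":0,"az":0},
    {"fingers":85,"tx":0,"ty":0,"tz":60,"ax":0,"ay":0,"az":0},
    {"fingers":85,"tx":30,"ty":10,"tz":30,"ax":0,"ay":0,"az":0},
    {"fingers":85,"tx":40,"ty":10,"tz":0,"ax":0,"ay":0,"az":0},
    {"fingers":85,"tx":40,"ty":10,"tz":0,"ax":0,"ay":0,"az":0},
    {"fingers":85,"tx":30,"ty":0,"tz":0,"ax":0,"ay":0,"az":0},
    {"fingers":85,"tx":0,"ty":0,"tz":0,"ax":0,"ay":0,"az":0},
  ],
)

```text
t: 25.2
tcp_pos: [524.1, 343.7, 248.6]
orientation: [-0.238, 0.971, 0.0, -0.0]
force: [-0.7, -0.2, -0.1]
grip_width: 84.9
grasp_force: 0.0
```

```bash
python3 snap.py 10; python3 - <<'E'
from meas import *
O=np.array([528.4,311.4]);a=np.radians(27.5);ex=np.array([np.cos(a),np.sin(a)]);ey=np.array([-np.sin(a),np.cos(a)])
c=pickle.load(open("c10.pkl","rb"))["wrist"];lab=cv2.cvtColor(cv2.GaussianBlur(c["pixels"],(3,3),0),cv2.COLOR_BGR2LAB).astype(np.float32)
W=lambda l:O+l[0]*ex+l[1]*ey
print("uv",proj(c,[[*W(p),35] for p in((-50,56),(-50,82),(46,56),(0,16),(0,-105),(-86,50))]))
def edge(n,p,q,z,w=5,N=40):
    p,q=np.array(p,float),np.array(q,float);T=(q-p)/np.linalg.norm(q-p);nn=np.array([-T[1],T[0]]);out=[]
    for s in np.linspace(0,1,N):
        b=p+s*(q-p);o=np.arange(-w,w+.01,.1)
        uv=proj(c,[[*W(b+x*nn),z] for x in o]).astype(np.float32)
        v=cv2.remap(lab,uv[:,0:1],uv[:,1:2],1).reshape(-1,3);d=np.linalg.norm(v[10:]-v[:-10],axis=1);i=d.argmax()
        if d[i]>10:out.append(b+nn*o[i+5])
    X=np.array(out,np.float32)
    if len(X)<6:print(n,"few",len(X));return
    vx,vy,x0,y0=cv2.fitLine(X,cv2.DIST_HUBER,0,.01,.01).ravel()
    print(n,"ang %.2f at %.2f %.2f rms %.2f n %d"%(np.degrees(np.arctan(vy/vx)),x0,y0,np.std((X-[x0,y0])@np.array([-vy,vx])),len(X)))
edge("tongue end x-86",(-86,54),(-86,96),5)
edge("thick end x-50",(-50,60),(-50,79),35)
edge("thin end x46",(46,57),(46,65),35,4)
edge("straight y56",(-48,56),(-32,56),35,4)
edge("stop outer y-114",(-30,-114),(30,-114),38)
edge("stop face y-102",(-26,-102),(26,-102),38,4)
edge("carton joint y-23",(-25,-23),(25,-23),39,4)
edge("loose end y56",(-26,56.1),(26,56.1),39,3)
E
```

```text
25.35 [521.7443968  343.82798157 249.71204342] [-2.38340341e-01  9.71181686e-01  1.20715925e-04  5.55843977e-06] [ 4.48374878e-01  3.89362343e-01  2.12268228e-01  1.39364154e+00
  2.33949426e-04 -3.29382878e-02] [-0.43833337  0.15565911 -0.68345238] 84.96134110064686 0.0
uv [[303.7 115.1]
 [332.8 115.3]
 [301.5 217.5]
 [259.5 170.2]
 [130.2 170.2]
 [297.7  72.7]]
tongue end x-86 ang -89.53 at -86.58 76.51 rms 0.08 n 40
thick end x-50 ang -89.89 at -50.60 69.16 rms 0.08 n 40
thin end x46 ang -88.44 at 44.06 61.21 rms 0.30 n 40
straight y56 ang -2.22 at -38.61 56.36 rms 0.17 n 40
stop outer y-114 ang 0.15 at 2.46 -112.57 rms 0.22 n 40
stop face y-102 ang -0.14 at -0.80 -101.30 rms 0.91 n 40
carton joint y-23 few 0
loose end y56 ang 0.90 at 1.33 56.68 rms 0.28 n 40
```

The thick end measures −50.6 mm in the same frame where the tongue end reads −86.6 mm, so its true position is −50.0 mm: fully home. It was jammed with about 22 N, no gap shows between the cartons, and nothing is touched. I'll hand it in.

```bash
python3 -c "
from plant import r
print(r.sign_off())"
```

```text
the job is handed in; nothing more can be done
None
```

The tray is packed and handed in at about 25 s: the loose carton is in the row, the wedge is driven home and jammed at about 22 N, everything is released, and the bottle, can and eyepiece were left alone; I don't have the verdict.

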